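# Push the pillar posts up into the push-back rack

## Robot

A 6-joint arm with a two-finger parallel gripper is mounted at the origin on a cart in front of the work surface, level with it; the furniture and walls round the work are solid. World frame = base frame: x ahead of the robot, y to its left, z up, the work surface at z = 0. Lengths are in m, angles in degrees, forces in N, time in s.
With the tool pointing down it reaches from about 0.3 to 0.875 m from the base axis. Payload 6.4 kg.
Tool frame: the origin (TCP) lies at the centre of the arm's flange, where the gripper is bolted on; the fingertips stand 173 mm ahead of it and the grasp point (between the pads) lies 155 mm ahead of it (r.grasp_offset is the distance from the TCP to the grasp point, in m); z points along the fingers, y is the direction in which the jaws open and shut (so a half turn about z gives the same grasp; the last joint's range is limited). The gripper opens to 85 mm and grips with 20 to 120 N. Pads are 22 mm wide; open, the fingers measure 114 mm over their backs; the gripper's body (76 mm by 85 mm) begins 54 mm behind the grasp point. The pads swing forward as they close: fully open they stand 13 mm farther back than shut.
Start: joints at [-83.554, 10.359, 92.074, -0, 77.567, -11.82], TCP at [0.18, -0.546, 0.405] pointing down, gripper open.
Joint ranges: [-171.53, 171.53], [-51.25, 118.39], [17.06, 147.69], [-65.23, 245.23], [0, 150.52], [-178.68, 178.68]. Speed limits (degrees/s): [147.25, 147.25, 172.46, 180, 180, 180].

## Interface

Orientations are given as a 3x3 rotation matrix whose columns are the frame's x, y, z axes.
In Python, from bench import r, imaging, hand_in gives the robot as it stands.
- The arm moves only by the tool play_rows, never from a script. Its argument "series" is text: rows parted by semicolons, each of 5 numbers parted by spaces: the closure, from 0 (fully open) to 1 (shut), then the shift along the tool's x, y, z normalised to -1 to 1, where 1 is 100 mm, then the turn about the tool's z normalised to -1 to 1, where 1 is 1.5 rad. In form: fingers x y z roll; .... A call has 1 to 10 rows; each row shifts and turns the commanded pose from where the row before left it, along the tool's axes as they then stand; what a row does not reach is not made up. A row lasts 1/12 s, in which the tool goes at most 41.7 mm and 7.16 degrees, less where a joint would pass 70% of its speed; a pose out of reach is approached as far as the arm can. A call with a number of a shift or a turn outside -1 to 1 is refused whole. A call with a gripper value outside its range is refused whole. The fingers move at their own pace and stop on an object; "newtons" is the grip in N (left out, the last holds). Time passes only in rows, so rows that do not move let the fingers close. It gives the time, the measured TCP pose, the force and the opening at its end, in the units of the state.
- r.get_state(): the state, without advancing time (a new reading comes with each control period).
- imaging.capture(name): name is "scene" or "top"; returns the picture (480x640x3 uint8, red, green, blue); there is no depth.
- imaging.camera_model(name): a dict with "camera_matrix" (3x3 intrinsics, pixels), "world_from_camera" (4x4, takes a point from camera to world coordinates). Camera axes: x right, y down, z forward; pixel columns grow to the right and rows downward; lengths in m; the calibration is good to about 2 mm. A picture is of the moment at which its call begins. camera_model takes no time and is no camera call.
- hand_in(): hands the job in, once; it reports no verdict.
Trained networks look in the newest picture that a camera, given by its name, has taken for a name from the list of things; names that differ only in an ending like _2 or _b are one class to them, and where a whole thing is asked for, a point or a joint stands for the part that bears it (a point fixed in the world has none). Each returns a list of dicts, best first, with "score" (0 to 1); they miss things now and then, are a little off and sometimes report something else, mostly with a low value. They report only what shows in the picture. A call takes as long as a camera call.
- imaging.cut_out(camera, label): "pixels" (480x640 bool, what is visible of it) and "point" ([column, row] in pixels, amid what is visible of it).
- imaging.mark_of(camera, label): "point" ([column, row] in pixels: a listed point, or the origin of a listed thing).
The state is a dict: "t": time; "qpos": joint angles; "qd": joint speeds; "effort": joint torques, N m; "position": TCP position; "ee_rot": TCP orientation; "ft_force": force on the tool from outside, world axes, zero at the start; "ft_torque": the same for the moment, N m; "opening": finger opening in m.
Only numpy, scipy, OpenCV 4.12 (cv2) and the standard library are available. Lean on these libraries where they do the work, as an engineer would, in place of code of your own. Each camera call takes 0.05 s, during which the arm holds its last target.

## Task

Two pillar posts have rolled down to the foot lips of the two sloped rack lanes. With the fingertips, push each post up its own lane at a steady, unhurried pace, over the sprung dog, until the dog has sprung up behind it, then let go so that it rests against the dog and cannot roll back; in the lane that already stores a post, the new one pushes the stored one up ahead of it and both stay behind the dog. Only push: do not pinch, lift or flick the posts, and leave the loose things beside the rack where they are.

Things in the scene. Friction and masses are not known exactly. Their poses are not given: they have to be found in the camera images.
- trough_a: Lane already storing one post: grey metal channel tilted 0.14 rad, fixed. Origin: on its floor (18 mm above the bench there), mid-width, at the inner face of the foot lip; x up the slope along the floor, y across, z square to the floor. Floor 74 mm wide; side walls 12 mm high, 4 mm thick; foot lip 6 mm high, 4 mm thick, open bench before it; back stop at x = 156 mm, 29 mm high. Room for two posts behind the dog, 8 mm to spare.
- trough_b: Empty lane: grey metal channel tilted 0.14 rad, fixed. Origin: on its floor (18 mm above the bench there), mid-width, at the inner face of the foot lip; x up the slope along the floor, y across, z square to the floor. Floor 74 mm wide; side walls 12 mm high, 4 mm thick; foot lip 6 mm high, 4 mm thick, open bench before it; back stop at x = 156 mm, 29 mm high. 
- post_a: Post to push, at the foot of trough_a: smooth metal cylinder 40 mm in diameter, 70 mm long, a shallow groove near each end, about 0.24 kg. Origin at its centre; y along its axis, lying across the channel (x and z turn as it rolls). It starts against the foot lip with its centre at x = 14 mm, z = 20 mm of its trough.
- post_b: Post to push, at the foot of trough_b: smooth metal cylinder 40 mm in diameter, 70 mm long, a shallow groove near each end, about 0.24 kg. Origin at its centre; y along its axis, lying across the channel (x and z turn as it rolls). It starts against the foot lip with its centre at x = 14 mm, z = 20 mm of its trough.
- post_stored: Post already stored in trough_a, resting against the upper side of the dog's nose with its centre at x = 88 mm: smooth metal cylinder 40 mm in diameter, 70 mm long, a shallow groove near each end, about 0.24 kg. Origin at its centre; y along its axis, lying across the channel (x and z turn as it rolls). With post_a in behind it, it rests at x = 128 mm.
- dog_a (a joint): sprung dog (one-way catch) of trough_a, 18 mm wide, mid-floor: pivot at x = 38 mm, square nose at x = 70 mm. 0 = up, nose 11 mm above the floor; about 0.4 rad = nose level with the floor. A post or finger over it presses it down (1 to 2 N at the nose); it springs up behind. A post let go past it rolls back and rests on the nose, centre at x = 88 mm.
- dog_b (a joint): sprung dog (one-way catch) of trough_b, 18 mm wide, mid-floor: pivot at x = 38 mm, square nose at x = 70 mm. 0 = up, nose 11 mm above the floor; about 0.4 rad = nose level with the floor. A post or finger over it presses it down (1 to 2 N at the nose); it springs up behind. A post let go past it rolls back and rests on the nose, centre at x = 88 mm.
- post_holder: bystander: black upright post holder with a brass thumbscrew, 32x47x86 mm, standing loose on the bench; origin at the centre of its underside, z up.
- lens_box: bystander: round white lens case, a flat closed tin 57 mm in diameter, 20 mm high, loose on the bench; origin at the centre of its underside.
- knob_nut: bystander: small brass knurled nut, 28 mm in diameter and 26 mm high, standing loose on the bench; origin at the centre of its underside.

How it is judged:
By the outcome, as a careful person would: the job done as asked, in the order asked, and still so for the second after the job is handed in, with the robot touching nothing.
It also fails if it takes over 54 s, if anything falls off the work surface, if the arm or the gripper's body presses on something with over 40 N, if the wrist force passes 120 N, or if a joint passes its speed limit or range.

## Working session

There is one attempt and no reset: what is moved stays moved. The work goes in short steps, Python scripts to look and compute and a tool call to move; the robot and the scene stay as the last step left them, time stands still between calls to the robot, and variables do not carry over. Pictures are saved under pics/ and viewed, and the job is handed in when it is done.

Besides the shell and the picture viewer there is one more tool, called after ">>>" in YAML: its name, and indented under it one key for each argument. play_rows: Moves the arm, as the interface text tells. Its arguments: {"type":"object","properties":{"series":{"type":"string"},"newtons":{"type":"number"}},"required":["series"]}

```bash
mkdir -p pics; ls
python3 - <<'E'
from bench import r, imaging
import cv2, numpy as np
s=r.get_state(); print({k:np.round(v,3).tolist() for k,v in s.items()}, r.grasp_offset)
for c in("scene","top"):
    im=imaging.capture(c); cv2.imwrite(f"pics/{c}0.png",im[:,:,::-1])
    m=imaging.camera_model(c); print(c,np.round(m["camera_matrix"],1).tolist(),np.round(m["world_from_camera"],4).tolist())
E
```

```text
pics
{'t': 0.0, 'qpos': [-83.553, 10.402, 92.133, 0.001, 77.566, -11.818], 'qd': [-0.084, -0.058, 0.005, 0.056, 0.027, -0.012], 'effort': [-0.001, -44.487, -35.134, -0.0, 0.009, -0.0], 'position': [0.18, -0.546, 0.404], 'ee_rot': [[0.95, 0.313, -0.0], [0.313, -0.95, 0.002], [0.0, -0.002, -1.0]], 'ft_force': [-1.234, -0.36, -0.524], 'ft_torque': [-0.034, -0.006, 0.032], 'opening': 0.086} 0.1547
scene [[478.5, 0.0, 323.1], [0.0, 478.5, 238.2], [0.0, 0.0, 1.0]] [[-0.7027, -0.4865, 0.5192, 0.0382], [-0.7112, 0.4601, -0.5315, 0.4966], [0.0197, -0.7428, -0.6693, 0.7139], [0.0, 0.0, 0.0, 1.0]]
top [[543.1, 0.0, 322.2], [0.0, 543.1, 237.7], [0.0, 0.0, 1.0]] [[-0.0272, -0.9905, 0.135, 0.3868], [-0.9993, 0.0305, 0.0224, -0.0153], [-0.0263, -0.1343, -0.9906, 1.2225], [0.0, 0.0, 0.0, 1.0]]
```

View pics/scene0.png

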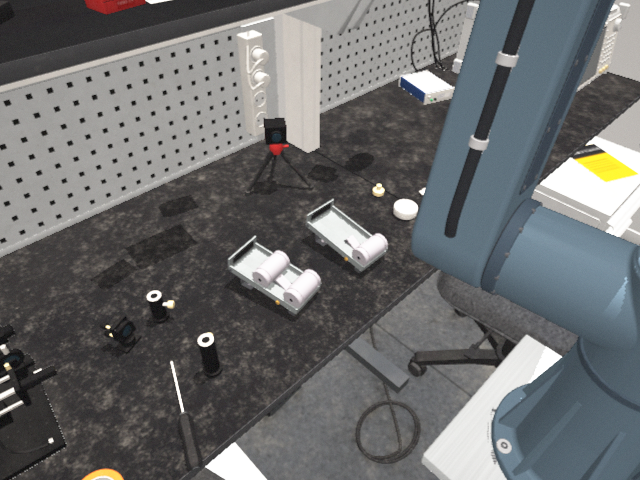

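View pics/top0.png

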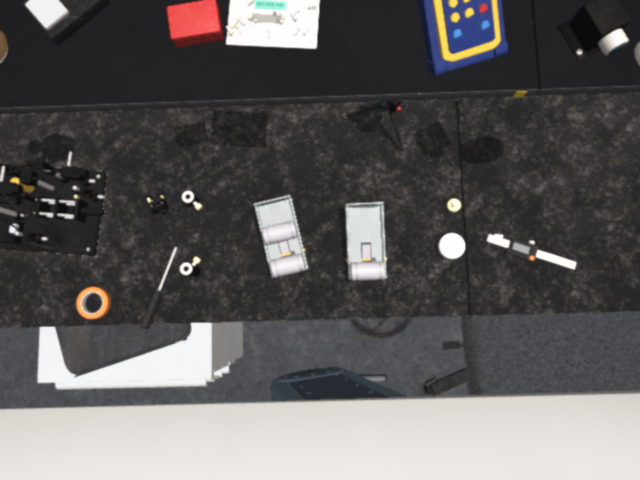

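Run:
```python
from bench import r, imaging
import cv2, numpy as np
for c in("scene","top"):
    im=imaging.capture(c)
    for l in("trough_a","post_a","post_stored","dog_a","post_holder","lens_box","knob_nut"):
        print(c,l,[(round(d["score"],2),np.round(d["point"],1).tolist()) for d in imaging.mark_of(c,l)])
```

```text
scene trough_a [(0.95, [306.3, 297.0]), (0.81, [373.7, 261.9])]
scene post_a [(0.76, [304.2, 291.1]), (0.73, [366.5, 251.0])]
scene post_stored [(0.8, [269.2, 266.3])]Traceback (most recent call last):
  File "<stdin>", line 6, in <module>
ValueError: it knows: knob_nut, lens_box, post, post_holder, post_stored, trough
```

```bash
cat > h.py <<'E'
import numpy as np, cv2
from bench import r, imaging
M={c:imaging.camera_model(c) for c in("scene","top")}
def proj(c,P):
    P=np.atleast_2d(P);T=np.linalg.inv(M[c]["world_from_camera"]);q=P@T[:3,:3].T+T[:3,3];q=q@M[c]["camera_matrix"].T
    return q[:,:2]/q[:,2:]
def unp(c,uv,z):
    W=M[c]["world_from_camera"];d=W[:3,:3]@np.linalg.inv(M[c]["camera_matrix"])@[uv[0],uv[1],1];o=W[:3,3]
    return o+d*(z-o[2])/d[2]
def frame(p): # x,y,yaw
    x,y,a=p;c,s=np.cos(a),np.sin(a);t=0.14
    X=np.array([c*np.cos(t),s*np.cos(t),np.sin(t)]);Y=np.array([-s,c,0]);Z=np.cross(X,Y)
    return np.array([x,y,0.018]),np.stack([X,Y,Z],1)
E
python3 - <<'E'
from h import *
out={}
for c in("scene","top"):
    im=imaging.capture(c)
    for l in("trough","post","post_stored","post_holder","lens_box","knob_nut"):
        res=imaging.mark_of(c,l)
        z={"trough":.018,"post":.04,"post_stored":.05}.get(l,0)
        for d in res: print(c,l,round(d["score"],2),np.round(d["point"],1),np.round(unp(c,d["point"],z),4))
    for l in("trough","post","post_stored"):
        for i,d in enumerate(imaging.cut_out(c,l)):
            print(c,l,i,round(d["score"],2),np.round(d["point"]),d["pixels"].sum()); out[f"{c}_{l}_{i}"]=d["pixels"]
np.savez("masks.npz",**out)
E
```

```text
scene trough 0.92 [304.9 300.8] [0.4757 0.0936 0.018 ]
scene trough 0.69 [370.4 260.3] [ 0.462  -0.0793  0.018 ]
scene post 0.75 [368.4 249.2] [ 0.4729 -0.0826  0.04  ]
scene post 0.74 [303.7 291.2] [0.4805 0.092  0.04  ]
scene post_stored 0.9 [271.4 268.1] [0.5605 0.1026 0.05  ]
scene post_holder 0.75 [213.3 367. ] [0.4872 0.2968 0.    ]
scene lens_box 0.65 [406.2 210.3] [ 0.5262 -0.2853  0.    ]
scene knob_nut 0.69 [381.1 194.3] [ 0.6089 -0.2903  0.    ]
scene trough 0 0.87 [256. 267.] 1811
scene trough 1 0.66 [335. 233.] 1969
scene post 0 0.9 [369. 248.] 650
scene post 1 0.87 [300. 288.] 842
scene post_stored 0 0.58 [270. 268.] 765
top post 0.9 [284.8 265.1] [0.49   0.0948 0.04  ]
top post 0.78 [368.8 271.3] [ 0.4711 -0.0879  0.04  ]
top post_stored 0.59 [281.2 234.2] [0.557  0.1006 0.05  ]
top post_holder 0.62 [196.  269.2] [0.4901 0.3005 0.    ]
top lens_box 0.62 [448.8 244.9] [ 0.5282 -0.2726  0.    ]
top knob_nut 0.72 [447.2 206.4] [ 0.6165 -0.2742  0.    ]
top trough 0 0.8 [280. 221.] 1464
top trough 1 0.73 [364. 233.] 2177
top post 0 0.93 [368. 271.] 604
top post 1 0.91 [287. 267.] 536
top post_stored 0 0.69 [278. 232.] 554
```

```bash
cat > fit.py <<'E'
from h import *
from scipy.optimize import minimize
m=np.load("masks.npz")
def cyl(fr,cx):
    o,R=fr; a=np.linspace(0,2*np.pi,40,endpoint=False)
    P=[[cx+.02*np.cos(t),y,.02+.02*np.sin(t)] for t in a for y in(-.035,.035)]
    return o+np.array(P)@R.T
def box(fr,x,y,z):
    o,R=fr; return o+np.array([[i,j,k] for i in x for j in y for k in z])@R.T
def sil(c,parts):
    S=4;im=np.zeros((480*S,640*S),np.uint8)
    for P in parts:
        h=cv2.convexHull(((proj(c,P)+.5)*S).astype(np.float32)).astype(np.int32); cv2.fillConvexPoly(im,h,1)
    return cv2.resize(im.astype(np.float32),(640,480),interpolation=cv2.INTER_AREA)
def err(a,b): return np.abs(a-b).sum()/b.sum()
def cost(p,posts,tr,full=False):
    fr=frame(p);e=[]
    body=[box(fr,(-.004,.16),(-.041,-.037),(-.002,.012)),box(fr,(-.004,.16),(.037,.041),(-.002,.012)),box(fr,(-.004,.16),(-.041,.041),(-.002,0)),box(fr,(.156,.16),(-.041,.041),(0,.029)),box(fr,(-.004,0),(-.041,.041),(0,.006))]
    for c in("scene","top"):
        cs=[cyl(fr,x) for x,_ in posts]
        for P,(x,n) in zip(cs,posts): e.append(err(sil(c,[P]),m[f"{c}_{n}" if isinstance(n,str) else f"{c}_{n[c]}"].astype(float)))
        u=m[f"{c}_trough_{tr}"].astype(float)
        for x,n in posts: u=np.maximum(u,m[f"{c}_{n[c]}"])
        e.append(err(sil(c,body+cs),u))
    return e if full else sum(e)
A=[(.014,dict(scene="post_1",top="post_1")),(.088,dict(scene="post_stored_0",top="post_stored_0"))]
B=[(.014,dict(scene="post_0",top="post_0"))]
for nm,posts,tr,p0 in(("a",A,0,(.475,.092,.15)),("b",B,1,(.46,-.083,.0))):
    for seed in range(3):
        sx=np.array(p0)+np.vstack([[0,0,0],np.diag([.008,.008,.12])])+np.random.default_rng(seed).normal(0,.003,3)
        s=minimize(cost,p0,args=(posts,tr),method="Nelder-Mead",options=dict(initial_simplex=sx,xatol=1e-4,fatol=1e-4))
        print(nm,np.round(s.x,4),round(s.fun,3),np.round(cost(s.x,posts,tr,True),3))
    for c in("scene","top"):
        im=cv2.imread(f"pics/{c}0.png") if nm=="a" else cv2.imread(f"pics/{c}_fit.png")
        fr=frame(s.x);o,R=fr
        for loop in([[-.004,-.041,.012],[-.004,.041,.012],[.16,.041,.012],[.16,-.041,.012]],[[.156,-.041,.029],[.156,.041,.029]],[[0,-.037,0],[0,.037,0],[.156,.037,0],[.156,-.037,0]]):
            cv2.polylines(im,[np.round(proj(c,o+np.array(loop)@R.T)).astype(np.int32)],True,(0,255,0) if len(loop)>2 else (0,0,255),1)
        cv2.imwrite(f"pics/{c}_fit.png",im)
for c,(x,y) in(("scene",(220,180)),("top",(240,180))):
    im=cv2.imread(f"pics/{c}_fit.png")[y:y+150,x:x+190]; cv2.imwrite(f"pics/{c}_fitz.png",cv2.resize(im,None,fx=4,fy=4))
E
python3 fit.py
```

```text
a [0.4787 0.0864 0.2064] 0.727 [0.088 0.132 0.077 0.155 0.123 0.151]
a [0.4783 0.0864 0.2002] 0.733 [0.081 0.123 0.082 0.159 0.128 0.161]
a [0.4786 0.086  0.2117] 0.731 [0.08  0.13  0.077 0.159 0.129 0.155]
b [ 0.4618 -0.0849  0.0195] 0.364 [0.155 0.079 0.052 0.078]
b [ 0.4616 -0.0849  0.0134] 0.368 [0.149 0.083 0.059 0.078]
b [ 0.4614 -0.085   0.0212] 0.372 [0.144 0.08  0.066 0.082]
```

View pics/scene_fitz.png

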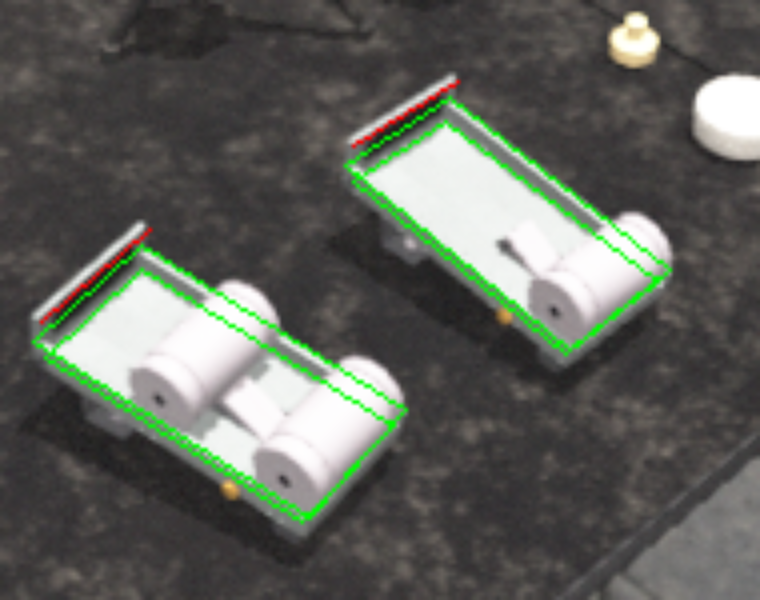

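View pics/top_fitz.png

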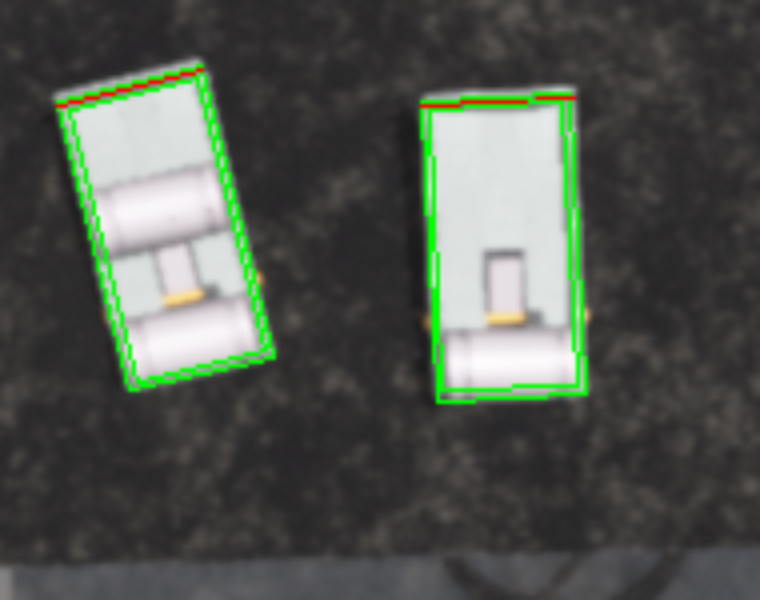

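>>> play_rows:
  series: "0.68 0 0 0 0.0745; 0.68 0.181 -0.279 0.02 0; 0.68 0.181 -0.279 0.02 0; 0.68 0.181 -0.279 0.02 0; 0.68 0.181 -0.279 0.02 0; 0.68 0.181 -0.279 0.02 0; 0.68 0.181 -0.279 0.02 0; 0.68 0.181 -0.279 0.02 0; 0.68 0.181 -0.279 0.02 0; 0.68 0.181 -0.279 0.02 0"
  newtons: 30

```text
t: 2.13
position: [0.2882, -0.2653, 0.3868]
ee_rot: [[0.979, 0.205, 0.0], [0.205, -0.979, -0.001], [0.0, 0.001, -1.0]]
ft_force: [-0.5, 1.2, 0.0]
opening: 0.0272
```

>>> play_rows:
  series: "0.68 0.181 -0.279 0.03 0; 0.68 0.181 -0.279 0.03 0; 0.68 0.181 -0.279 0.03 0; 0.68 0.181 -0.279 0.03 0; 0.68 0.181 -0.279 0.03 0; 0.68 0.181 -0.279 0.03 0; 0.68 0.181 -0.279 0.03 0; 0.68 0.181 -0.279 0.03 0; 0.68 0.181 -0.279 0.03 0; 0.68 0.181 -0.279 0.03 0"

```text
t: 2.97
position: [0.4081, 0.0453, 0.3569]
ee_rot: [[0.979, 0.206, 0.001], [0.206, -0.979, -0.0], [0.001, 0.001, -1.0]]
ft_force: [1.3, -0.3, 0.0]
opening: 0.0274
```

```bash
cat >> h.py <<'E'
LA=(.4786,.0862,.206); LB=(.4616,-.0849,.018)
def where(L):
    s=r.get_state();o,R=frame(L);p=np.array(s["position"]);X=np.array(s["ee_rot"])
    h=np.array([np.cos(L[2]),np.sin(L[2])]);d=p[:2]-o[:2]
    print("t",round(s["t"],2),"pos",np.round(p,4),"lane horiz x,y mm",np.round([1e3*d@h,1e3*(h[0]*d[1]-h[1]*d[0])],1),"yaw",round(np.degrees(np.arctan2(X[1,0],X[0,0])-L[2]),2),"z-axis",np.round(X[:,2],3),"open",round(s["opening"],4),"F",np.round(s["ft_force"],1),"q",np.round(s["qpos"],1))
    return s
E
python3 - <<'E'
from h import *
s=where(LA)
for c in("scene","top"):
    im=imaging.capture(c)
    P=np.array(s["position"])+np.array(s["ee_rot"])@[0,0,.173]
    u=proj(c,P)[0]; print(c,u)
    x,y=np.clip(u.astype(int)-[95,75],0,[450,330]); cv2.imwrite(f"pics/{c}1.png",cv2.resize(im[y:y+150,x:x+190,::-1],None,fx=4,fy=4)); print(x,y)
E
```

```text
t 2.97 pos [0.4081 0.0453 0.3569] lane horiz x,y mm [-77.4 -25.7] yaw 0.08 z-axis [ 0.001 -0.    -1.   ] open 0.0274 F [ 1.3 -0.3  0. ] q [-10.3  -8.9 117.4  -0.   71.5  67.8]
scene [353.83821174 241.82223082]
258 166
top [304.4566348 300.7887648]
209 225
```

>>> play_rows:
  series: "0.68 0 0 0.25 0; 0.68 0 0 0.25 0; 0.68 0 0 0.25 0; 0.68 0 0 0.25 0; 0.68 0 0 0 0; 0.68 0 0 0 0"

```text
t: 3.57
position: [0.4072, 0.0431, 0.2561]
ee_rot: [[0.979, 0.205, -0.003], [0.205, -0.979, 0.0], [-0.003, -0.001, -1.0]]
ft_force: [-0.2, 0.5, 0.1]
opening: 0.0275
```

Run:
```python
from h import *
s=where(LA)
for c in("scene","top"):
    im=imaging.capture(c)
    P=np.array(s["position"])+np.array(s["ee_rot"])@[0,0,.173]
    u=proj(c,P)[0]; print(c,u)
    x,y=np.clip(u.astype(int)-[95,75],0,[450,330]); cv2.imwrite(f"pics/{c}1.png",cv2.resize(im[y:y+150,x:x+190,::-1],None,fx=4,fy=4)); print(x,y)
```

```text
t 3.57 pos [0.4072 0.0431 0.2561] lane horiz x,y mm [-78.7 -27.6] yaw 0.03 z-axis [-0.003  0.    -1.   ] open 0.0275 F [-0.2  0.5  0.1] q [-10.7   0.8 121.9  -0.   57.5  67.5]
scene [351.75274013 283.36202138]
256 208
top [308.29742061 302.46567611]
213 227
```

View pics/scene1.png

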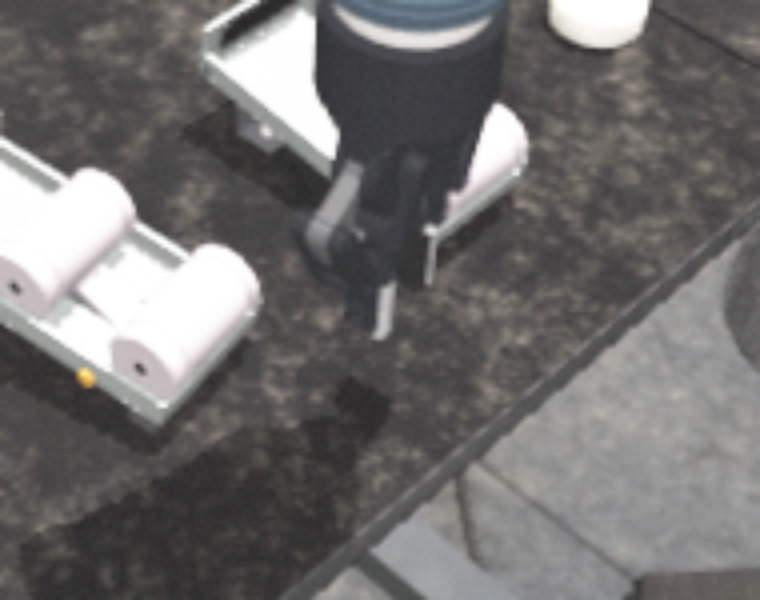

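View pics/top1.png

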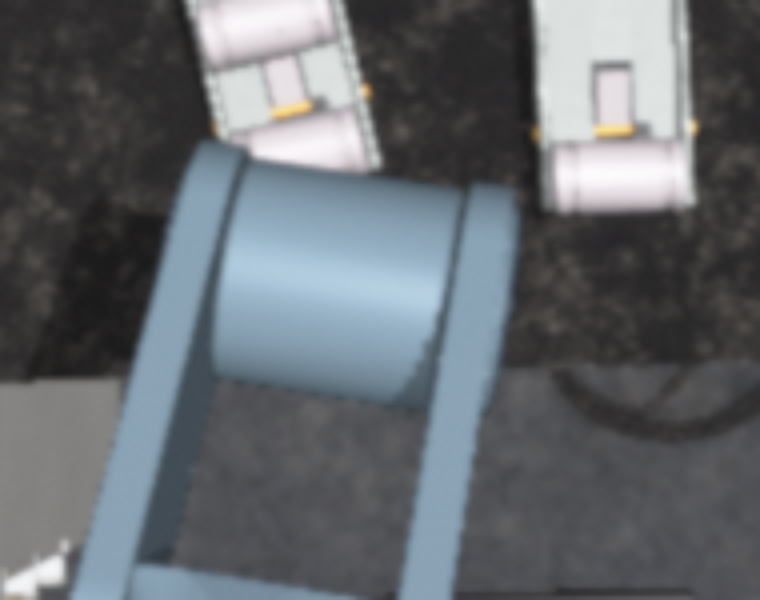

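Run:
```python
from h import *
s=r.get_state();p=np.array(s["position"]);R=np.array(s["ee_rot"])
for L in(.160,.167,.173,.180):
  for y in(-.0137,.0137):
    print(L,y,[(np.round((proj("scene",p+R@[x,y,L])[0]-[256,208])*4)).tolist() for x in(-.011,.011)])
```

```text
0.16 -0.0137 [[387.0, 305.0], [344.0, 284.0]]
0.16 0.0137 [[419.0, 267.0], [376.0, 247.0]]
0.167 -0.0137 [[386.0, 316.0], [343.0, 295.0]]
0.167 0.0137 [[418.0, 278.0], [375.0, 258.0]]
0.173 -0.0137 [[385.0, 325.0], [343.0, 304.0]]
0.173 0.0137 [[417.0, 287.0], [375.0, 267.0]]
0.18 -0.0137 [[384.0, 335.0], [342.0, 314.0]]
0.18 0.0137 [[416.0, 298.0], [374.0, 278.0]]
```

>>> play_rows:
  series: "0.68 0.05 -0.092 0.12 0; 0.68 0.05 -0.092 0.12 0; 0.68 0.05 -0.092 0.12 0; 0.68 0 0 0 0; 0.68 0 0 0 0"

```text
t: 4.08
position: [0.4174, 0.0736, 0.2218]
ee_rot: [[0.978, 0.207, 0.001], [0.207, -0.978, -0.0], [0.001, 0.001, -1.0]]
ft_force: [0.7, -0.9, -0.4]
opening: 0.0274
```

```bash
cat > look.py <<'E'
from h import *
import sys
s=where(LA if sys.argv[2]=="a" else LB)
c="scene"
im=imaging.capture(c)
p=np.array(s["position"]);R=np.array(s["ee_rot"])
u=proj(c,p+R@[0,0,.173])[0]
x,y=np.clip(u.astype(int)-[65,60],0,[500,360]);print(x,y)
cv2.imwrite(f"pics/{sys.argv[1]}.png",cv2.resize(im[y:y+100,x:x+130,::-1],None,fx=6,fy=6,interpolation=cv2.INTER_CUBIC))
for L in(.173,.18):
  for yy in(-.0137,.0137): print(L,yy,[(np.round((proj("scene",p+R@[a,yy,L])[0]-[x,y])*6)).tolist() for a in(-.011,.011)])
E
python3 look.py s2 a
```

```text
t 4.08 pos [0.4174 0.0736 0.2218] lane horiz x,y mm [-62.5   0.1] yaw 0.13 z-axis [ 0.001 -0.    -1.   ] open 0.0274 F [ 0.7 -0.9 -0.4] q [ -6.1   6.7 120.8  -0.   52.4  71.9]
269 241
0.173 -0.0137 [[401.0, 409.0], [339.0, 376.0]]
0.173 0.0137 [[449.0, 350.0], [388.0, 319.0]]
0.18 -0.0137 [[400.0, 424.0], [339.0, 391.0]]
0.18 0.0137 [[448.0, 365.0], [388.0, 334.0]]
```

View pics/s2.png

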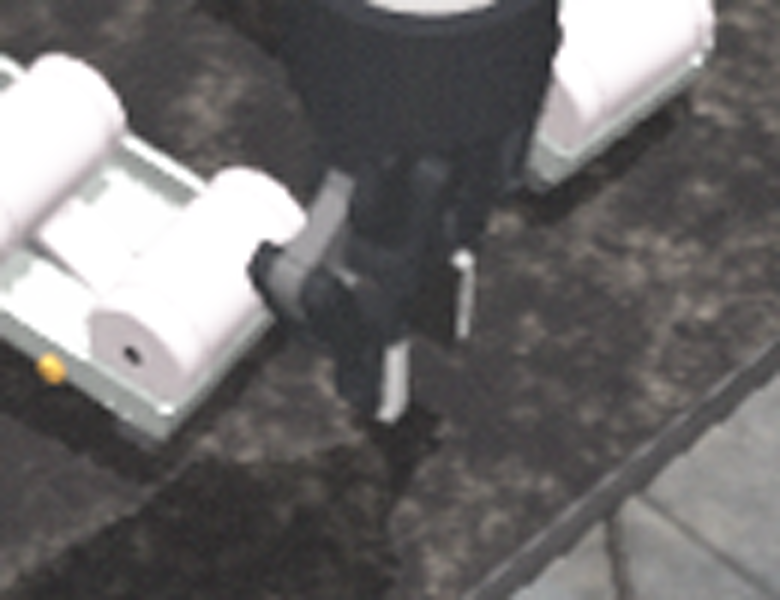

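>>> play_rows:
  series: "0.68 0.05 0 0.085 0; 0.68 0.1 0 0.085 0; 0.68 0.1 0 0 0; 0.68 0.05 0 0 0; 0.68 0 0 0 0"

```text
t: 4.55
position: [0.4479, 0.0794, 0.2051]
ee_rot: [[0.979, 0.205, 0.003], [0.205, -0.979, -0.0], [0.003, 0.001, -1.0]]
ft_force: [0.5, 0.4, 0.7]
opening: 0.0271
```

```bash
python3 look.py s3 a
```

```text
t 4.55 pos [0.4479 0.0794 0.2051] lane horiz x,y mm [-31.4  -0.4] yaw 0.05 z-axis [ 0.003 -0.    -1.   ] open 0.0271 F [0.5 0.4 0.7] q [ -5.   12.3 116.8  -0.   50.7  73.2]
255 239
0.173 -0.0137 [[398.0, 409.0], [338.0, 378.0]]
0.173 0.0137 [[446.0, 353.0], [388.0, 323.0]]
0.18 -0.0137 [[397.0, 424.0], [338.0, 393.0]]
0.18 0.0137 [[446.0, 368.0], [387.0, 337.0]]
```

View pics/s3.png

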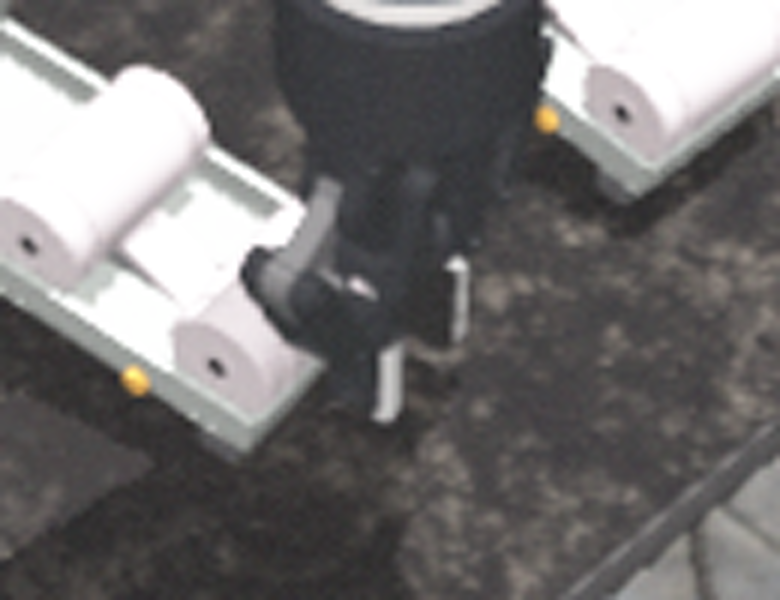

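>>> play_rows:
  series: "0.68 0.015 0 0 0; 0.68 0.02 0 0 0; 0.68 0.025 0 0 0; 0.68 0.025 0 0 0; 0.68 0.025 0 -0.0035 0; 0.68 0.025 0 -0.0035 0; 0.68 0.025 0 -0.0035 0; 0.68 0.025 0 -0.0035 0; 0.68 0.025 0 -0.0035 0; 0.68 0.025 0 -0.0035 0"

```text
t: 5.43
position: [0.4693, 0.0846, 0.2057]
ee_rot: [[0.979, 0.206, -0.0], [0.206, -0.979, -0.0], [-0.0, -0.0, -1.0]]
ft_force: [-1.3, -0.4, 0.5]
opening: 0.0273
```

```bash
python3 look.py s4 a
```

```text
t 5.43 pos [0.4693 0.0846 0.2057] lane horiz x,y mm [-9.4  0.3] yaw 0.06 z-axis [-0. -0. -1.] open 0.0273 F [-1.3 -0.4  0.5] q [ -4.1  14.7 113.6  -0.   51.7  74.1]
245 235
0.173 -0.0137 [[398.0, 403.0], [340.0, 372.0]]
0.173 0.0137 [[448.0, 348.0], [390.0, 318.0]]
0.18 -0.0137 [[398.0, 418.0], [340.0, 387.0]]
0.18 0.0137 [[447.0, 363.0], [390.0, 333.0]]
```

View pics/s4.png

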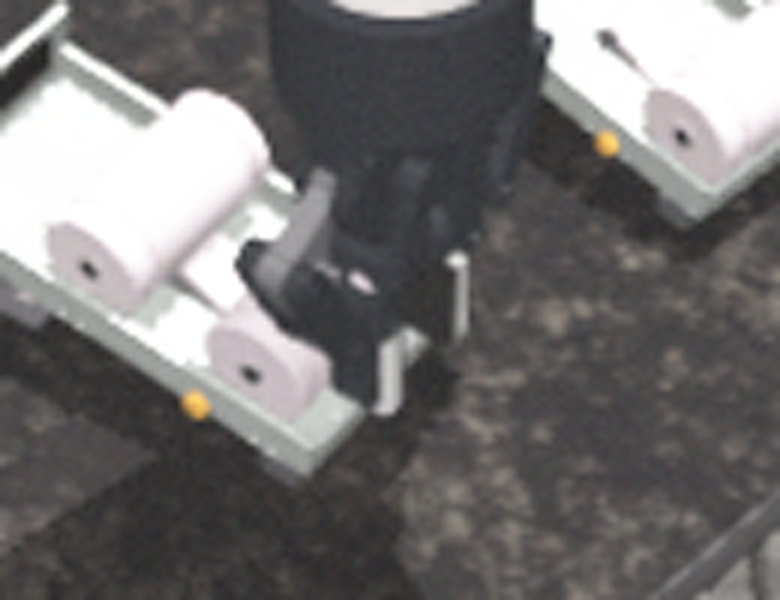

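>>> play_rows:
  series: "0.68 0.025 0 -0.0036 0; 0.68 0.025 0 -0.0036 0; 0.68 0.025 0 -0.0036 0; 0.68 0.025 0 -0.0036 0; 0.68 0.025 0 -0.0036 0; 0.68 0.025 0 -0.0036 0; 0.68 0.025 0 -0.0036 0; 0.68 0.025 0 -0.0036 0; 0.68 0.025 0 -0.0036 0; 0.68 0.025 0 -0.0036 0"

```text
t: 6.32
position: [0.4935, 0.0897, 0.2092]
ee_rot: [[0.979, 0.206, -0.001], [0.206, -0.979, -0.0], [-0.001, -0.0, -1.0]]
ft_force: [-3.9, -0.5, 0.7]
opening: 0.0269
```

```bash
python3 look.py s5 a
```

```text
t 6.32 pos [0.4935 0.0897 0.2092] lane horiz x,y mm [15.3  0.4] yaw 0.07 z-axis [-0.001 -0.    -1.   ] open 0.0269 F [-3.9 -0.5  0.7] q [ -3.3  17.  110.   -0.   53.1  74.9]
234 228
0.173 -0.0137 [[399.0, 404.0], [342.0, 374.0]]
0.173 0.0137 [[449.0, 350.0], [393.0, 321.0]]
0.18 -0.0137 [[399.0, 419.0], [343.0, 389.0]]
0.18 0.0137 [[449.0, 365.0], [393.0, 336.0]]
```

View pics/s5.png

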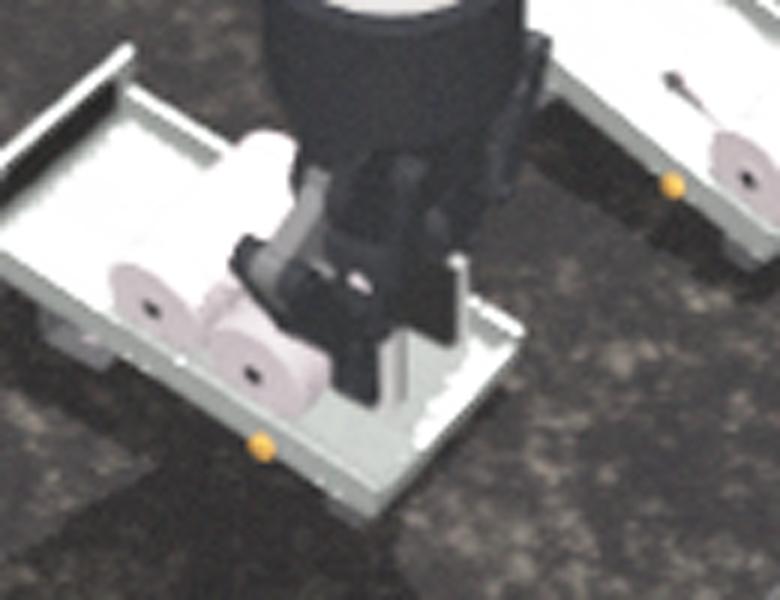

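>>> play_rows:
  series: "0.68 0.025 0 -0.0036 0; 0.68 0.025 0 -0.0036 0; 0.68 0.025 0 -0.0036 0; 0.68 0.025 0 -0.0036 0; 0.68 0.025 0 -0.0036 0; 0.68 0.025 0 -0.0036 0; 0.68 0.025 0 -0.0036 0; 0.68 0.025 0 -0.0036 0; 0.68 0.025 0 -0.0036 0; 0.68 0.025 0 -0.0036 0"

```text
t: 7.2
position: [0.5184, 0.0949, 0.213]
ee_rot: [[0.979, 0.206, 0.0], [0.206, -0.979, 0.0], [0.0, 0.0, -1.0]]
ft_force: [-2.2, -0.4, 1.7]
opening: 0.0272
```

```bash
python3 look.py s6 a
```

```text
t 7.2 pos [0.5184 0.0949 0.213 ] lane horiz x,y mm [40.7  0.3] yaw 0.06 z-axis [ 0.  0. -1.] open 0.0272 F [-2.2 -0.4  1.7] q [ -2.5  19.3 106.3   0.   54.5  75.6]
224 221
0.173 -0.0137 [[393.0, 402.0], [337.0, 373.0]]
0.173 0.0137 [[444.0, 350.0], [388.0, 321.0]]
0.18 -0.0137 [[393.0, 417.0], [337.0, 388.0]]
0.18 0.0137 [[444.0, 364.0], [389.0, 336.0]]
```

View pics/s6.png

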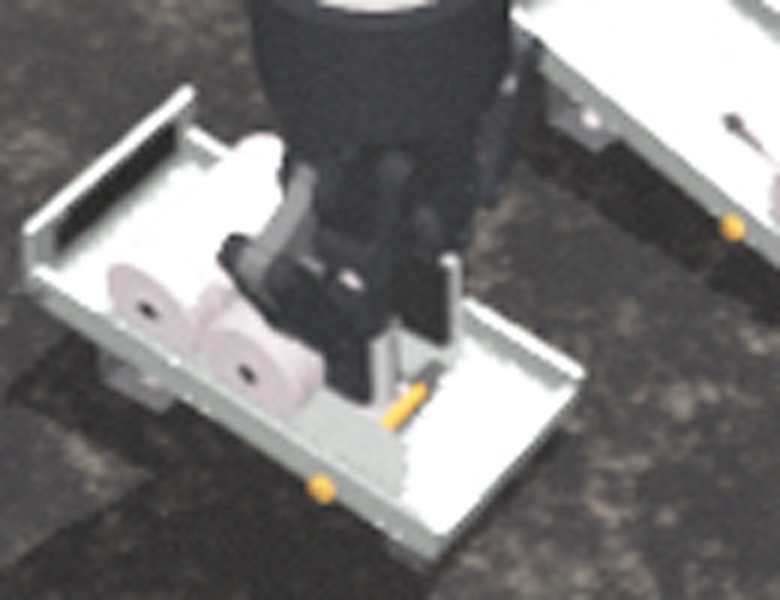

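>>> play_rows:
  series: "0.68 0.025 0 -0.0036 0; 0.68 0.025 0 -0.0036 0; 0.68 0.025 0 -0.0036 0; 0.68 0.025 0 -0.0036 0; 0.68 0.025 0 -0.0036 0; 0.68 0.02 0 -0.003 0; 0.68 0.01 0 -0.0015 0; 0.68 0 0 0 0"

```text
t: 7.92
position: [0.5336, 0.098, 0.2153]
ee_rot: [[0.979, 0.206, 0.0], [0.206, -0.979, 0.0], [0.0, 0.0, -1.0]]
ft_force: [-1.9, -0.9, 1.3]
opening: 0.027
```

```bash
python3 look.py s7 a
```

```text
t 7.92 pos [0.5336 0.098  0.2153] lane horiz x,y mm [56.2  0.3] yaw 0.06 z-axis [ 0.  0. -1.] open 0.027 F [-1.9 -0.9  1.3] q [ -2.1  20.7 104.    0.   55.4  76. ]
217 216
0.173 -0.0137 [[395.0, 406.0], [339.0, 377.0]]
0.173 0.0137 [[446.0, 354.0], [391.0, 327.0]]
0.18 -0.0137 [[395.0, 421.0], [340.0, 392.0]]
0.18 0.0137 [[447.0, 369.0], [392.0, 341.0]]
```

View pics/s7.png

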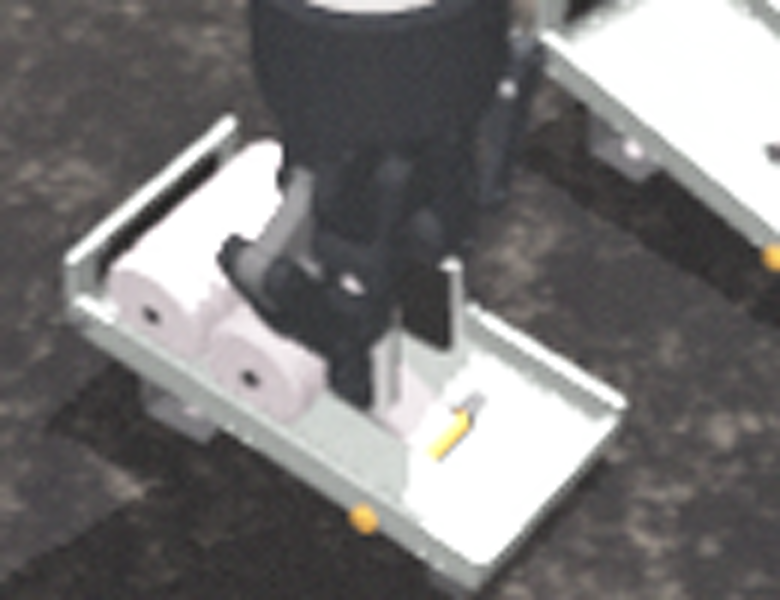

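>>> play_rows:
  series: "0.68 0.015 0 -0.002 0; 0.68 0.012 0 -0.002 0; 0.68 0 0 0 0"

```text
t: 8.22
position: [0.5361, 0.0986, 0.2157]
ee_rot: [[0.979, 0.206, 0.0], [0.206, -0.979, 0.0], [0.0, -0.0, -1.0]]
ft_force: [-2.1, -0.3, 0.8]
opening: 0.0275
```

```bash
python3 look.py s8 a
```

```text
t 8.22 pos [0.5361 0.0986 0.2157] lane horiz x,y mm [58.8  0.4] yaw 0.06 z-axis [ 0.  0. -1.] open 0.0275 F [-2.1 -0.3  0.8] q [ -2.1  20.9 103.6   0.   55.5  76.1]
216 216
0.173 -0.0137 [[394.0, 402.0], [339.0, 374.0]]
0.173 0.0137 [[446.0, 351.0], [391.0, 323.0]]
0.18 -0.0137 [[395.0, 417.0], [340.0, 389.0]]
0.18 0.0137 [[446.0, 366.0], [392.0, 338.0]]
```

View pics/s8.png

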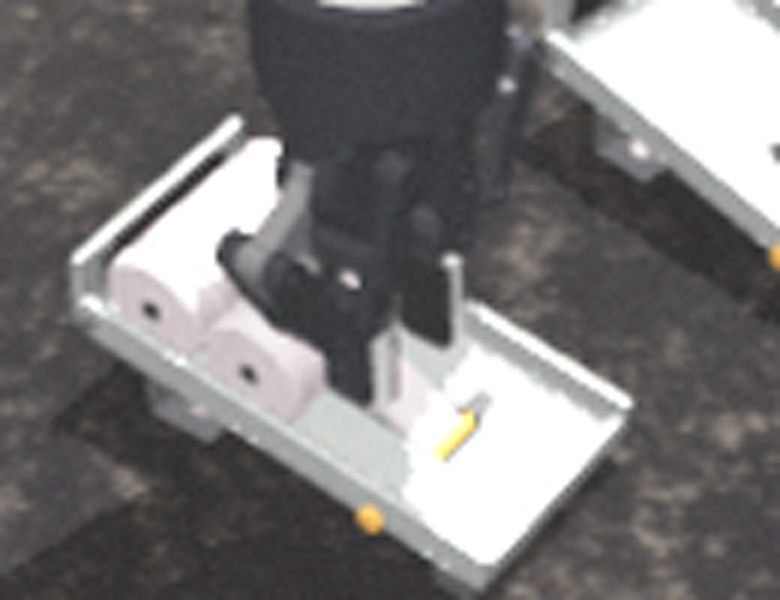

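>>> play_rows:
  series: "0.68 -0.01 0 0.001 0; 0.68 -0.015 0 0.002 0; 0.68 -0.015 0 0.002 0; 0.68 -0.02 0 0.003 0; 0.68 -0.02 0 0.003 0; 0.68 -0.02 0 0.003 0; 0.68 -0.02 0 0.003 0; 0.68 0 0 0 0"

```text
t: 8.93
position: [0.5237, 0.096, 0.2138]
ee_rot: [[0.979, 0.205, -0.0], [0.205, -0.979, 0.0], [-0.0, -0.0, -1.0]]
ft_force: [0.1, -0.5, -0.2]
opening: 0.0275
```

```bash
python3 look.py s9 a
```

```text
t 8.93 pos [0.5237 0.096  0.2138] lane horiz x,y mm [46.2  0.4] yaw 0.05 z-axis [-0.  0. -1.] open 0.0275 F [ 0.1 -0.5 -0.2] q [ -2.4  19.8 105.4  -0.   54.8  75.8]
221 219
0.173 -0.0137 [[397.0, 405.0], [341.0, 376.0]]
0.173 0.0137 [[448.0, 353.0], [393.0, 325.0]]
0.18 -0.0137 [[397.0, 420.0], [342.0, 391.0]]
0.18 0.0137 [[448.0, 368.0], [393.0, 340.0]]
```

View pics/s9.png

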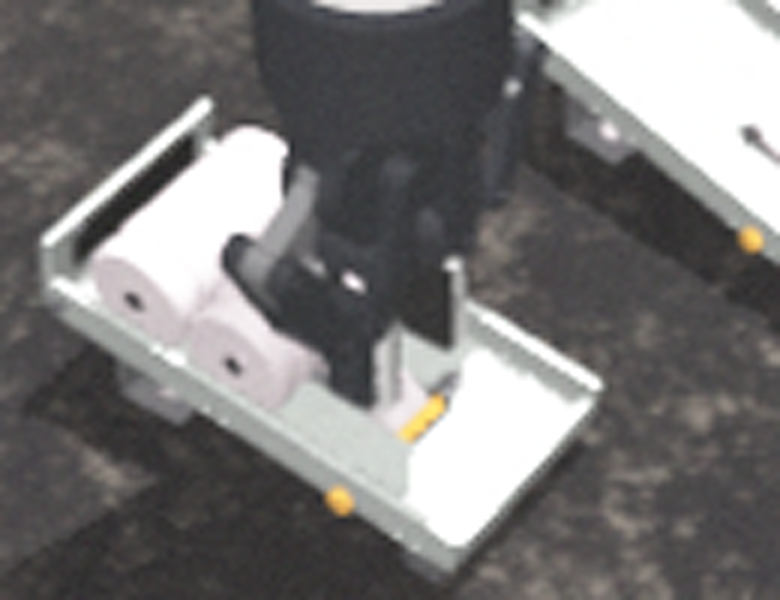

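>>> play_rows:
  series: "0.68 -0.06 0 0.008 0; 0.68 -0.08 0 0.01 0; 0.68 -0.08 0 0.01 0; 0.68 -0.08 0 0.01 0; 0.68 -0.1 0 0 0; 0.68 -0.1 0 -0.1 0; 0.68 -0.1 0 -0.2 0; 0.68 -0.1 0 -0.3 0; 0.68 0 0 0 0"

```text
t: 9.73
position: [0.4554, 0.0815, 0.2741]
ee_rot: [[0.979, 0.206, 0.005], [0.206, -0.979, -0.001], [0.005, 0.002, -1.0]]
ft_force: [1.0, -0.1, 0.0]
opening: 0.0274
```

Run:
```python
from h import *
where(LA);where(LB)
im=imaging.capture("scene"); cv2.imwrite("pics/s10.png",cv2.resize(im[180:330,220:410,::-1],None,fx=4,fy=4))
```

```text
t 9.73 pos [0.4554 0.0815 0.2741] lane horiz x,y mm [-23.6   0.2] yaw 0.07 z-axis [ 0.005 -0.001 -1.   ] open 0.0274 F [ 1.  -0.1  0. ] q [ -4.6   5.6 114.2  -0.   59.9  73.5]
t 9.73 pos [0.4554 0.0815 0.2741] lane horiz x,y mm [ -3.2 166.5] yaw 10.84 z-axis [ 0.005 -0.001 -1.   ] open 0.0274 F [ 1.  -0.1  0. ] q [ -4.6   5.6 114.2  -0.   59.9  73.5]
```

View pics/s10.png

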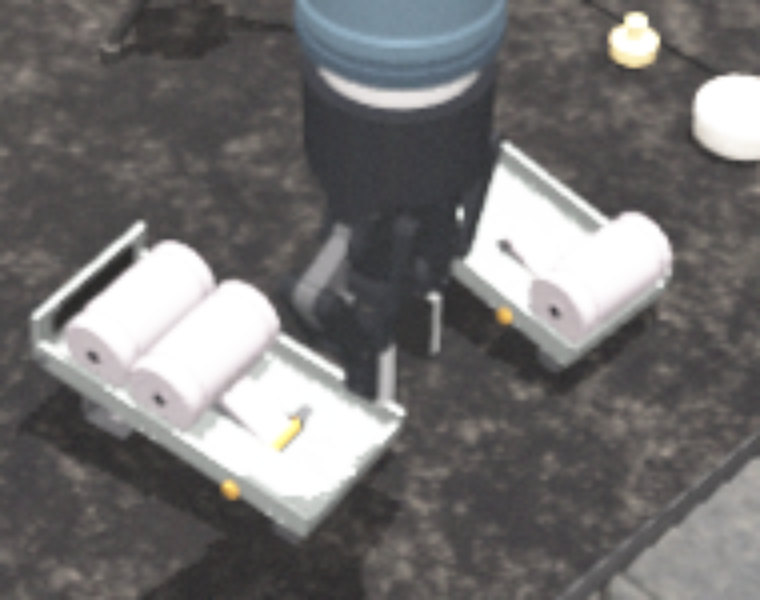

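>>> play_rows:
  series: "0.68 -0.1 0 -0.05 0.063; 0.68 -0.1 0 0 0.063; 0.68 -0.06 0.27 0 0; 0.68 -0.06 0.28 0 0; 0.68 -0.05 0.28 0 0; 0.68 -0.05 0.28 0.05 0; 0.68 -0.05 0.28 0.2 0; 0.68 0 0.27 0.25 0; 0.68 0 0 0 0; 0.68 0 0 0 0"

```text
t: 10.62
position: [0.4107, -0.0885, 0.2232]
ee_rot: [[1.0, 0.015, -0.004], [0.015, -1.0, 0.002], [-0.004, -0.002, -1.0]]
ft_force: [0.7, -0.2, -0.9]
opening: 0.0276
```

```bash
python3 look.py s11 b
```

```text
t 10.62 pos [ 0.4107 -0.0885  0.2232] lane horiz x,y mm [-51.   -2.7] yaw -0.19 z-axis [-0.004  0.002 -1.   ] open 0.0276 F [ 0.7 -0.2 -0.9] q [-28.5   6.2 121.2   0.   52.9  60.7]
329 199
0.173 -0.0137 [[394.0, 403.0], [341.0, 369.0]]
0.173 0.0137 [[445.0, 362.0], [393.0, 329.0]]
0.18 -0.0137 [[391.0, 418.0], [339.0, 385.0]]
0.18 0.0137 [[443.0, 377.0], [390.0, 344.0]]
```

View pics/s11.png

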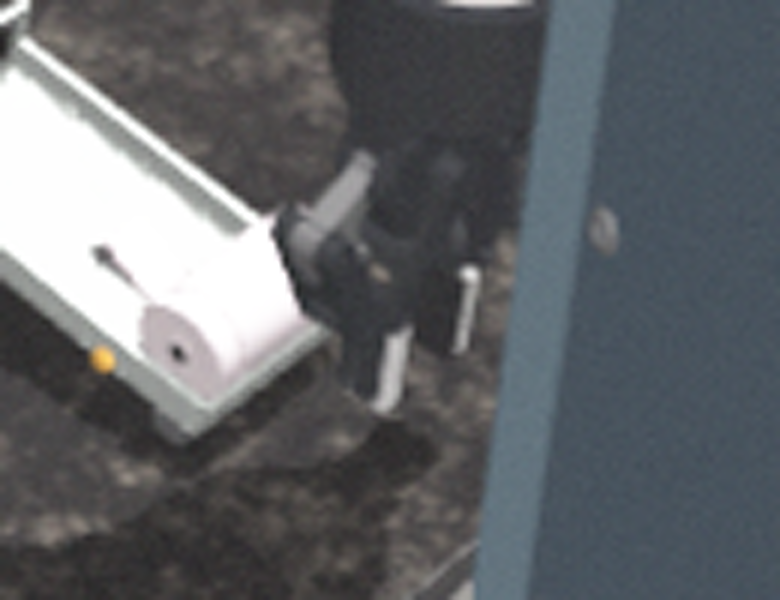

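Shift 2.7 mm toward +y, drop 18 mm, and advance to x ≈ -31.

>>> play_rows:
  series: "0.68 0.05 -0.013 0.09 0; 0.68 0.08 -0.014 0.09 0; 0.68 0.05 0 0 0; 0.68 0.02 0 0 0; 0.68 0 0 0 0; 0.68 0 0 0 0"

```text
t: 11.17
position: [0.4321, -0.0845, 0.2078]
ee_rot: [[1.0, 0.019, 0.001], [0.019, -1.0, -0.0], [0.001, 0.0, -1.0]]
ft_force: [0.2, 0.8, -0.3]
opening: 0.0276
```

```bash
python3 look.py s12 b
```

```text
t 11.17 pos [ 0.4321 -0.0845  0.2078] lane horiz x,y mm [-29.4   1. ] yaw 0.07 z-axis [ 0.001 -0.    -1.   ] open 0.0276 F [ 0.2  0.8 -0.3] q [-26.6  10.4 118.7  -0.   50.8  62.3]
318 200
0.173 -0.0137 [[395.0, 401.0], [344.0, 367.0]]
0.173 0.0137 [[446.0, 360.0], [396.0, 328.0]]
0.18 -0.0137 [[393.0, 415.0], [342.0, 382.0]]
0.18 0.0137 [[444.0, 375.0], [393.0, 342.0]]
```

View pics/s12.png

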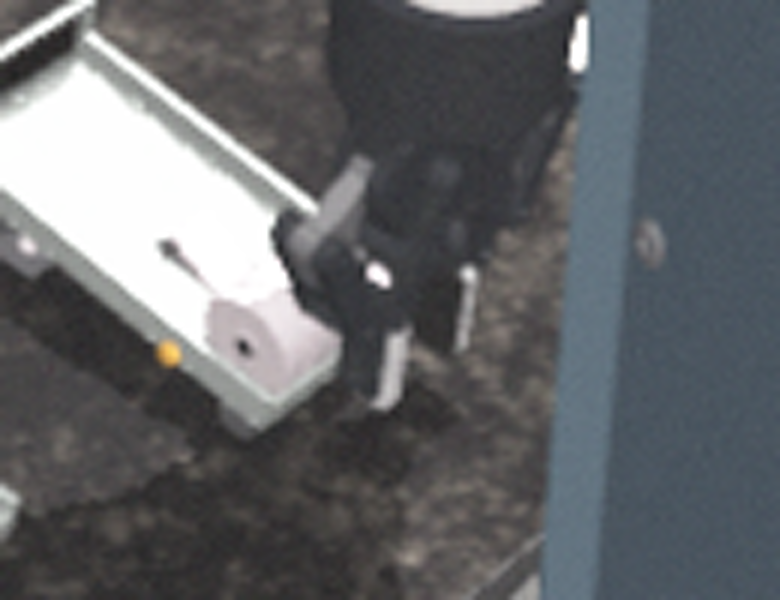

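>>> play_rows:
  series: "0.68 0.01 0.005 0.014 0; 0.68 0.02 0.005 0.013 0; 0.68 0.025 0 0 0; 0.68 0.025 0 0 0; 0.68 0.025 0 -0.0036 0; 0.68 0.025 0 -0.0036 0; 0.68 0.025 0 -0.0036 0; 0.68 0.025 0 -0.0036 0; 0.68 0.025 0 -0.0036 0; 0.68 0.025 0 -0.0036 0"

```text
t: 12.05
position: [0.4552, -0.0855, 0.2066]
ee_rot: [[1.0, 0.018, -0.0], [0.018, -1.0, 0.0], [-0.0, -0.0, -1.0]]
ft_force: [-0.6, 0.4, -0.2]
opening: 0.0277
```

>>> play_rows:
  series: "0.68 0.025 0 -0.0036 0; 0.68 0.025 0 -0.0036 0; 0.68 0.025 0 -0.0036 0; 0.68 0.025 0 -0.0036 0; 0.68 0.025 0 -0.0036 0; 0.68 0.025 0 -0.0036 0; 0.68 0.025 0 -0.0036 0; 0.68 0.025 0 -0.0036 0; 0.68 0.025 0 -0.0036 0; 0.68 0.025 0 -0.0036 0"

```text
t: 12.88
position: [0.4802, -0.085, 0.2102]
ee_rot: [[1.0, 0.018, 0.0], [0.018, -1.0, 0.0], [0.0, -0.0, -1.0]]
ft_force: [-2.1, -0.1, 0.4]
opening: 0.027
```

```bash
python3 look.py s13 b
```

```text
t 12.88 pos [ 0.4802 -0.085   0.2102] lane horiz x,y mm [18.5 -0.4] yaw 0.0 z-axis [ 0.  0. -1.] open 0.027 F [-2.1 -0.1  0.4] q [-24.   15.4 112.    0.   52.6  64.9]
301 187
0.173 -0.0137 [[391.0, 400.0], [342.0, 369.0]]
0.173 0.0137 [[442.0, 362.0], [394.0, 331.0]]
0.18 -0.0137 [[389.0, 415.0], [341.0, 383.0]]
0.18 0.0137 [[441.0, 377.0], [392.0, 346.0]]
```

View pics/s13.png

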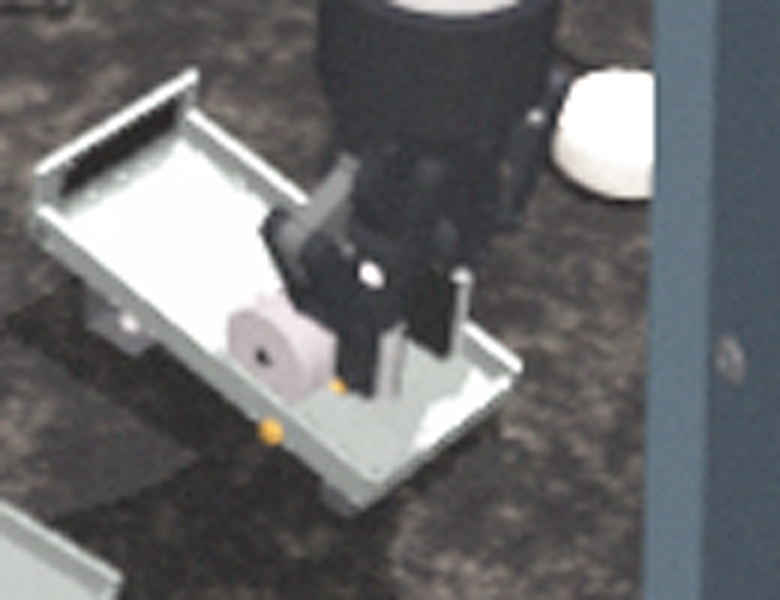

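>>> play_rows:
  series: "0.68 0.025 0 -0.0036 0; 0.68 0.025 0 -0.0036 0; 0.68 0.025 0 -0.0036 0; 0.68 0.025 0 -0.0036 0; 0.68 0.025 0 -0.0036 0; 0.68 0.025 0 -0.0036 0; 0.68 0.025 0 -0.0036 0; 0.68 0.025 0 -0.0036 0; 0.68 0.025 0 -0.0036 0; 0.68 0.025 0 -0.0036 0"

```text
t: 13.77
position: [0.5053, -0.0846, 0.2139]
ee_rot: [[1.0, 0.018, 0.0], [0.018, -1.0, -0.0], [0.0, 0.0, -1.0]]
ft_force: [-0.4, -1.3, -0.2]
opening: 0.0274
```

>>> play_rows:
  series: "0.68 0.025 0 -0.0036 0; 0.68 0.025 0 -0.0036 0; 0.68 0.025 0 -0.0036 0; 0.68 0.025 0 -0.0036 0; 0.68 0.025 0 -0.0036 0; 0.68 0.022 0 -0.003 0; 0.68 0.015 0 -0.002 0; 0.68 0.01 0 -0.001 0; 0.68 0 0 0 0"

```text
t: 14.52
position: [0.5223, -0.0843, 0.2162]
ee_rot: [[1.0, 0.018, 0.0], [0.018, -1.0, -0.0], [0.0, 0.0, -1.0]]
ft_force: [-0.3, -0.8, -0.5]
opening: 0.0271
```

```bash
python3 look.py s14 b
```

```text
t 14.52 pos [ 0.5223 -0.0843  0.2162] lane horiz x,y mm [60.7 -0.5] yaw 0.01 z-axis [ 0. -0. -1.] open 0.0271 F [-0.3 -0.8 -0.5] q [-22.   19.2 105.9   0.   54.9  66.9]
286 176
0.173 -0.0137 [[390.0, 394.0], [343.0, 363.0]]
0.173 0.0137 [[442.0, 357.0], [395.0, 327.0]]
0.18 -0.0137 [[389.0, 408.0], [342.0, 378.0]]
0.18 0.0137 [[440.0, 372.0], [394.0, 342.0]]
```

View pics/s14.png

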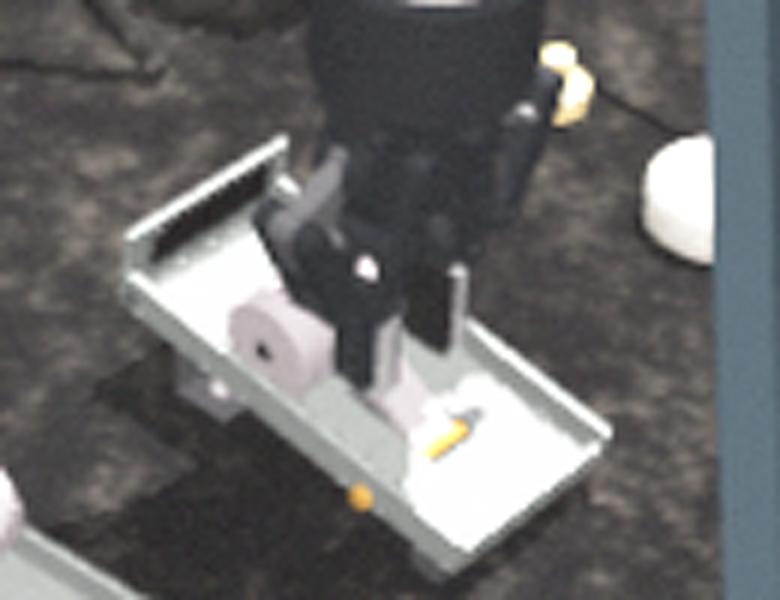

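Centre ≈ 95 mm; dog looks up. Let it down gently onto the dog.

>>> play_rows:
  series: "0.68 -0.01 0 0.001 0; 0.68 -0.015 0 0.002 0; 0.68 -0.015 0 0.002 0; 0.68 -0.02 0 0.003 0; 0.68 -0.02 0 0.003 0; 0.68 -0.02 0 0.003 0; 0.68 -0.02 0 0.003 0; 0.68 -0.02 0 0.003 0; 0.68 0 0 0 0"

```text
t: 15.32
position: [0.5077, -0.0845, 0.2141]
ee_rot: [[1.0, 0.018, -0.0], [0.018, -1.0, 0.0], [-0.0, -0.0, -1.0]]
ft_force: [0.1, -0.8, -0.4]
opening: 0.0273
```

```bash
python3 look.py s15 b
```

```text
t 15.32 pos [ 0.5077 -0.0845  0.2141] lane horiz x,y mm [46.1 -0.4] yaw -0.0 z-axis [-0.  0. -1.] open 0.0273 F [ 0.1 -0.8 -0.4] q [-22.7  17.9 108.   -0.   54.1  66.3]
291 180
0.173 -0.0137 [[391.0, 395.0], [344.0, 364.0]]
0.173 0.0137 [[443.0, 358.0], [396.0, 328.0]]
0.18 -0.0137 [[390.0, 410.0], [343.0, 379.0]]
0.18 0.0137 [[441.0, 372.0], [394.0, 343.0]]
```

View pics/s15.png

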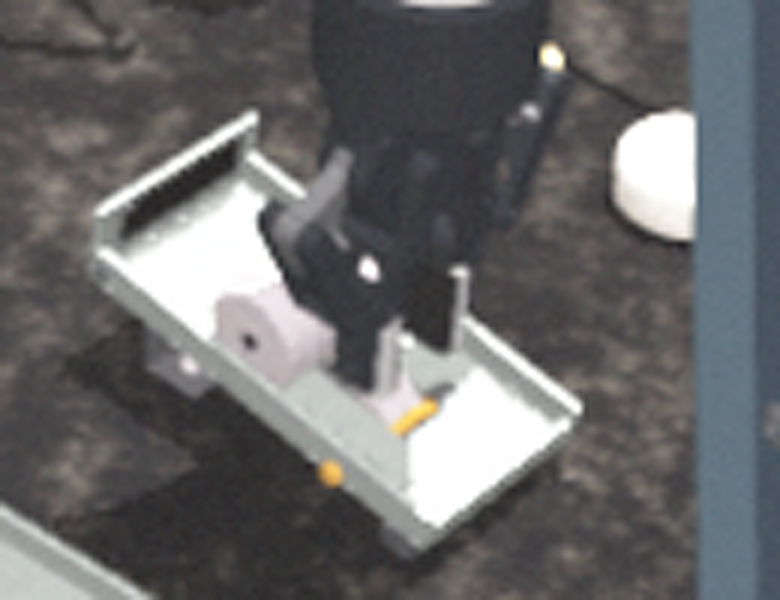

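Detached (gap opened, force ≈ 0). Retreat, rise, then back away for the final look.

>>> play_rows:
  series: "0.68 -0.06 0 0.008 0; 0.68 -0.08 0 0.01 0; 0.68 -0.08 0 0.01 0; 0.68 -0.08 0 0.01 0; 0.68 -0.1 0 0 0; 0.68 -0.1 0 -0.1 0; 0.68 -0.1 0 -0.2 0; 0.68 -0.1 0 -0.3 0; 0.68 -0.1 0 -0.3 0; 0.68 0 0 -0.3 0"

```text
t: 16.2
position: [0.4257, -0.0855, 0.3307]
ee_rot: [[1.0, 0.018, -0.003], [0.018, -1.0, 0.001], [-0.003, -0.001, -1.0]]
ft_force: [0.5, -0.4, 0.0]
opening: 0.0275
```

>>> play_rows:
  series: "0.68 0 0.1 -0.2 0; 0.68 -0.05 0.25 0 0; 0.68 -0.05 0.25 0 0; 0.68 -0.05 0.25 0 0; 0.68 -0.05 0.25 0 0; 0.68 -0.05 0.2 0 0; 0.68 0 0.1 0 0; 0.68 0 0 0 0; 0.68 0 0 0 0"

```text
t: 16.95
position: [0.4053, -0.2261, 0.3501]
ee_rot: [[1.0, 0.017, -0.0], [0.017, -1.0, 0.001], [-0.0, -0.001, -1.0]]
ft_force: [-0.2, 0.1, 0.2]
opening: 0.027
```

Run:
```python
from h import *
where(LB)
ims={c:imaging.capture(c) for c in("scene","top")}
cv2.imwrite("pics/fs.png",cv2.resize(ims["scene"][180:330,220:410,::-1],None,fx=4,fy=4))
cv2.imwrite("pics/ft.png",cv2.resize(ims["top"][160:310,170:470,::-1],None,fx=2.6,fy=2.6))
for l in("post","post_stored"):
  for d in imaging.mark_of("top",l):
    w=unp("top",d["point"],.05)
    for n,L in(("a",LA),("b",LB)):
        o,R=frame(L); q=R.T@(w-o)
        if abs(q[1])<.05: print(l,n,round(d["score"],2),np.round(q*1e3,1))
```

```text
t 16.95 pos [ 0.4053 -0.2261  0.3501] lane horiz x,y mm [ -58.8 -140.2] yaw -0.07 z-axis [-0.     0.001 -1.   ] open 0.027 F [-0.2  0.1  0.2] q [-43.9  -0.7 110.7   0.   70.1  45.2]
post b 0.91 [85.3  0.5 20.3]
post a 0.76 [88.1  4.6 19.9]
post_stored a 0.62 [123.4  -2.1  14.9]
```

View pics/fs.png

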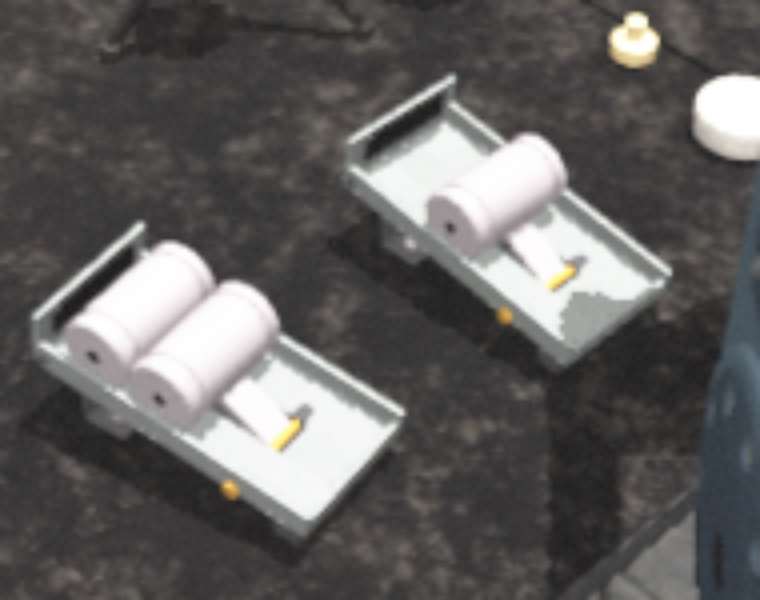

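View pics/ft.png

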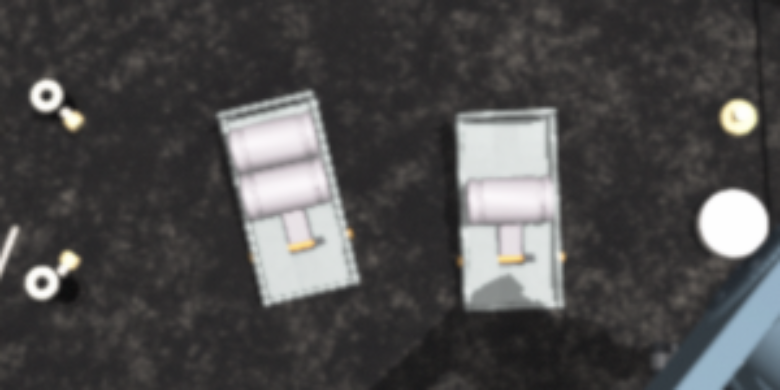

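Both lanes show the posts resting above the raised dogs, and the loose things have not moved.

```bash
python3 -c "
from bench import hand_in
print(hand_in())"
```

```text
the job is handed in; nothing more can be done
None
```

Both posts are now stored behind their dogs and the job is handed in, at about 17 s of the 54 s allowed. I pushed `post_a` first, with the stored post ahead of it, and then `post_b`. Each went up its lane at about 30 mm/s, with the two fingertips held 27 mm apart to straddle the dog. I eased each post back onto the dog before lifting away. The wrist force readings I took stayed below about 4 N, and the stored post never reached the back stop.

Last checks, from the scene and top pictures after the arm had moved away:
- **`post_a`:** the top camera put it at x = 88 mm, where it should rest (88 mm). In the scene picture it sits exactly where the stored post sat before.
- **`post_b`:** measured at x = 85 mm against 88 mm expected. I take the 3 mm gap as measurement error, because the pictures show the post resting on the raised dog.
- **`post_stored`:** measured at x = 123 mm against 128 mm expected. That reading assumed too low a height for this post; the pictures show it lying against `post_a`.
- **Surroundings:** the dogs look up behind both posts. The nut, lens case and post holder looked unmoved, by eye only. The robot was touching nothing.

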